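Present an ear cup to the inspection head

TASK

Slide the inspection station's clear window fully open, then take the ear cup out of the green tray and carry it over everything standing between. Finish with the cup held level and still in the open well, directly over the oblong glass-faced head with its long side along the head's long side, about 10 mm above the glass: the program ends while the gripper is still holding it there. Nothing may ever touch the head, the cup must not be left resting on the station, and leave the other things on the bench where they are.

Things in the scene. Friction and masses are not known exactly. Their poses are not given: they have to be found in the camera images.
- station: Grey inspection station fixed to the bench, 200 mm wide (y), deck 100 mm high from x = -100 to +260. Origin: on the bench under the centre of its open-topped well (150 x 150 mm inside, floor at 20 mm); deck solid beyond x = 75. Two tracks along x at y = +-95, tops at 114 mm. x: the way the window opens, roughly away from the robot, turned up to 9 degrees; z up.
- window (a joint): Clear window in an aluminium frame (166 x 176 mm, top 110 mm above the bench) that slides along the station's +x over the deck: 0 = shut over the well, 0.15 m = fully open at its stop (the well is then clear). It starts shut or a little ajar and stays where it is left; it moves with about 2 N.
- window_handle (a point): Centre of the top edge of the window's black upright handle fin: 12 mm thick (station x), 70 mm wide (station y), 34 mm tall above the frame, its top 145 mm above the bench. At station x = -55 mm, y = 0 when shut, x = +95 mm when fully open. Axes as the station's. Can be pinched from above across its thickness.
- gauge_face (a point): Centre of the glass top of the inspection head, an oblong (round-ended) aluminium pedestal 95 (x) x 65 (y) mm fixed in the middle of the well, its glass 80 mm above the bench, i.e. 20 mm below the deck. x along its long side (same as the station's x), z up.
- tray: Green open tray fixed to the bench, 200 (x) x 170 (y) x 45 mm high, walls and floor 5 mm thick, on the other side of the bench from the station. Origin: under its centre.
- cup: Black oblong (round-ended) ear cup of a hearing protector, 95 (x) x 65 (y) mm, about 0.12 kg, lying open side down on the tray's floor. Origin: centre of its flat underside; x along its long side, z up. Its back rises to 40 mm; on it a grey block, 36 (x) x 18 (y) mm, from 40 to 74 mm above the underside, to grip across its 18 mm. Either end may lead.
- cup_block (a point): Centre of the top of the grey block, 74 mm above the cup's underside. Axes as the cup's.
- bin: Blue stock bin, loose, 200 (x) x 100 (y) x 100 mm high, 1.4 kg, standing between tray and station. Origin: centre of its underside. Leave where it is.
- driver: Screwdriver lying on the bench in front of the robot, loose. Leave where it is.
- bottle: White bottle with red cap, 64 mm wide, 130 mm high, loose, at the left end of the bench; origin: centre of its underside. Leave where it is.
- headset: Finished ear defenders, two orange cups and a black band, about 230 x 165 mm, 40 mm high, lying loose at the right end of the bench. Leave where it is.
- gauge: The whole inspection head in the well (see gauge_face): origin at the centre of its foot, 60 mm below the glass; axes as the station's. It must not be touched.
Things that resemble listed ones, but are neither listed nor needed, are in the scene too. Leave any purple look-alike of the cup alone.

How it is judged:
By the outcome, as a careful person would: the job done as asked, in the order asked, and still so for the second after the job is handed in, while the arm keeps its last pose, push and grip.
It also fails if it takes over 59 s, if anything falls off the work surface, if the arm or the gripper's body presses on something with over 40 N, if the wrist force passes 120 N, or if a joint passes its speed limit or range.

ROBOT

A 7-joint arm with a two-finger parallel gripper is mounted at the origin on the work surface. World frame = base frame: x ahead of the robot, y to its left, z up, the work surface at z = 0. Lengths are in m, angles in rad, forces in N, time in s.
With the tool pointing down it reaches from about 0.4 to 0.85 m from the base axis. Payload 4.4 kg.
Tool frame: the origin (TCP) lies at the very end of the fingers, on their centre line; the grasp point (between the pads) lies 19 mm behind it (hold_point_z is the distance from the TCP to the grasp point, in m); z points along the fingers, y is the line along which they close (so a half turn about z gives the same grasp; the last joint's range is limited). The gripper opens to 94 mm and grips with 3 to 60 N. Pads are 16 mm wide; open, the fingers measure 119 mm over their backs; the gripper's body (75 mm by 177 mm) begins 78 mm behind the grasp point.
Start: joints at [1.126, 0.628, 0.038, 1.517, -0.027, 0.996, -0.02], TCP at [0.24, -0.604, 0.205] pointing down, gripper open.
Joint ranges: [-3.06, 3.06], [-0.37, 2.12], [-1.25, 1.32], [0.18, 2.47], [-1.1, 4.24], [0.23, 1.98], [-2.94, 2.94]. Speed limits (rad/s): [2.57, 2.57, 3.14, 3.14, 3.14, 3.14, 3.14].

INTERFACE

Orientations are given as a unit quaternion [w, x, y, z].
In Python, from workcell import state, get_image, job_done, hold_point_z gives the robot as it stands.
- The arm moves only by the shell command python3 -m handwheel 'ROWS' [OPENING] [FORCE]. ROWS is JSON, a list of rows, each an object of numbers: "x", "y", "z": the shift along the tool's x, y, z in cm; "spin": the turn about the tool's z in degrees. A call has 1 to 12 rows; each row shifts and turns the commanded pose from where the row before left it, along the tool's axes as they then stand; what a row does not reach is not made up. A row lasts 1/12 s, in which the tool goes at most 41.7 mm and 7.16 degrees, less where a joint would pass 70% of its speed; a pose out of reach is approached as far as the arm can. A call is refused whole if a number of a shift passes 4.17 or a number of a turn 7.16, either way. A call with a gripper value outside its range is refused whole. OPENING is the finger opening in cm, from 0 to 9.4, set as the call begins (- or left out, the last holds). The fingers move at their own pace and stop on an object; FORCE is the grip in N (left out, the last holds). Time passes only in rows, so rows that do not move let the fingers close. It gives the time, the measured TCP pose, the force, the opening and the grip force at its end, in the units of the state.
- state(): the state, without advancing time (a new reading comes with each control period).
- get_image(name): name is "scene" or "top" or "wrist"; returns a dict with "frame" (480x640x3 uint8, blue, green, red), "z_map" (480x640 float32, m along the optical axis (not along the pixel's ray), 0 where there is no reading), "camera_matrix" (3x3 intrinsics, pixels), "k1" (the pictures are not rectified: a ray, as slopes to the right and down, at radius r is drawn at 1 + k1 r^2 times it, then the intrinsics apply), "extrinsics" (4x4, takes a point from camera to world coordinates); the wrist camera has in their place "T_tool_cam" (4x4, takes a point from camera to tool coordinates, whose origin is the TCP and whose axes are the flange's). Camera axes: x right, y down, z forward; pixel columns grow to the right and rows downward; lengths in m; the calibration is good to about 2 mm. A picture is of the moment at which its call begins: read the wrist's pose just before it.
- job_done(): hands the job in; it is judged then, once.
The state is a dict: "t": time; "qpos": joint angles; "dq": joint speeds; "tau": joint torques, N m; "tcp_pos": TCP position; "orientation": TCP orientation; "wrist_force": force on the tool from outside, world axes, zero at the start; "torque": the same for the moment, N m; "opening": finger opening in m; "grasp_force": force on a finger pad.
Only numpy, scipy, OpenCV 4.12 (cv2) and the standard library are available. Lean on these libraries where they do the work, as an engineer would, in place of code of your own. Each camera call takes 0.05 s, during which the arm holds its last target. There are 200 camera calls.

## Working session

There is one attempt and no reset: what is moved stays moved. The work goes in short steps, Python scripts to look and compute and a shell command to move; the robot and the scene stay as the last step left them, time stands still between calls to the robot, and variables do not carry over. Pictures are saved under pics/ and viewed, at most 10 in all, crops included, and the job is handed in when it is done.

```bash
ls; mkdir -p pics
cat > h.py <<'E'
import numpy as np,cv2
from workcell import state,get_image,hold_point_z
from scipy.spatial.transform import Rotation as R
def grab(n):
    s=state(); im=get_image(n)
    if n=='wrist':
        T=np.eye(4); q=s['orientation']; T[:3,:3]=R.from_quat([q[1],q[2],q[3],q[0]]).as_matrix(); T[:3,3]=s['tcp_pos']
        im['extrinsics']=T@np.array(im['T_tool_cam'])
    return im
def slopes(im,uv):
    K=np.array(im['camera_matrix']); uv=np.atleast_2d(uv).astype(float)
    d=(uv-[K[0,2],K[1,2]])/[K[0,0],K[1,1]]; s=d.copy()
    for _ in range(20): s=d/(1+im['k1']*(s**2).sum(1,keepdims=True))
    return s
def onplane(im,uv,z):
    s=slopes(im,uv); E=np.array(im['extrinsics']); d=np.c_[s,np.ones(len(s))]@E[:3,:3].T
    return E[:3,3]+d*((z-E[2,3])/d[:,2])[:,None]
def cloud(im):
    v,u=np.mgrid[0:480,0:640]; s=slopes(im,np.c_[u.ravel(),v.ravel()]); z=im['z_map'].ravel()
    E=np.array(im['extrinsics']); P=(np.c_[s,np.ones(len(s))]*z[:,None])@E[:3,:3].T+E[:3,3]
    P[z==0]=np.nan
    return P.reshape(480,640,3)
E
python3 - <<'E'
from h import *
import pickle
for n in('top','scene'):
    im=grab(n); cv2.imwrite(f'pics/{n}0.png',im['frame']); pickle.dump(im,open(f'{n}0.pkl','wb'))
    print(n,np.array(im['extrinsics']).round(3).tolist(),im['k1'],np.array(im['camera_matrix']).tolist())
s=state();print(s,hold_point_z)
E
```

```text
pics
top [[-0.003, -0.989, 0.148, 0.369], [-1.0, 0.007, 0.023, -0.042], [-0.023, -0.148, -0.989, 1.236], [0.0, 0.0, 0.0, 1.0]] -0.05192479635634723 [[484.7299397281174, 0.0, 326.214323994734], [0.0, 484.7299397281174, 245.90124896677003], [0.0, 0.0, 1.0]]
scene [[-0.457, 0.579, -0.675, 1.325], [0.889, 0.28, -0.361, 0.391], [-0.02, -0.766, -0.643, 0.859], [0.0, 0.0, 0.0, 1.0]] -0.09337421841540555 [[462.01040263661514, 0.0, 317.5805625565175], [0.0, 462.01040263661514, 245.47901538557255], [0.0, 0.0, 1.0]]
{'t': 0.1, 'qpos': array([ 1.12618688,  0.62923516,  0.03842317,  1.51825613, -0.02703388,
        0.99628766, -0.02000746]), 'dq': array([-0.00097868, -0.00047035,  0.00252622, -0.00172771,  0.00045906,
        0.00231528, -0.00025587]), 'tau': array([ 3.40033534e-03, -5.50795984e+01,  1.14754938e+00, -1.87117159e+01,
       -5.21256134e-02,  1.91990915e-02,  9.80115624e-05]), 'tcp_pos': array([ 0.24021137, -0.60334927,  0.20466144]), 'orientation': array([-8.22365077e-04,  9.82116910e-01,  1.88270227e-01, -1.44581831e-04]), 'wrist_force': array([-0.00926023, -0.75953008,  0.28420465]), 'torque': array([ 0.0223677 , -0.00323004, -0.00845501]), 'grasp_force': 0.0, 'opening': 0.09399238478287848} 0.0188
```

View pics/top0.png

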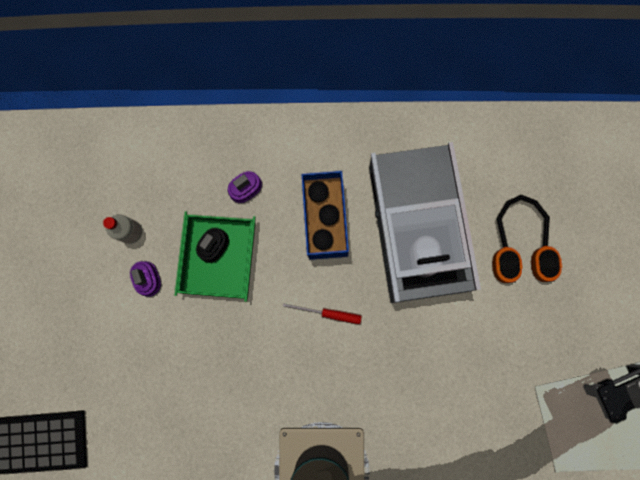

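View pics/scene0.png

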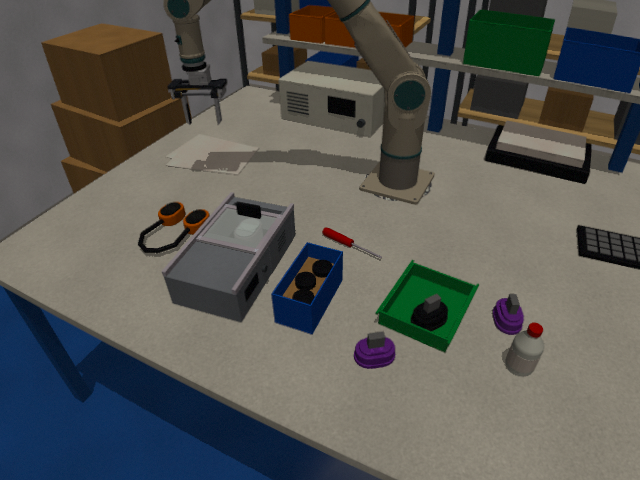

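The top view shows the handle fin at about (433,259), the station spanning about (370–475,145–300), the black cup at (212,244) in the green tray, and the bin at (326,215). The scene view shows the handle upright at (248,210) and the cup block at (432,302).

Run:
```python
from h import *
import pickle
im=pickle.load(open('top0.pkl','rb')); P=cloud(im)
f=im['frame'].astype(int); hsv=cv2.cvtColor(im['frame'],cv2.COLOR_BGR2HSV)
v,u=np.mgrid[0:480,0:640]
def rect(m,z,name):
    if m.sum()<5: print(name,'few');return
    q=onplane(im,np.c_[u[m],v[m]],z)[:,:2].astype(np.float32)
    c,wh,a=cv2.minAreaRect(q*1000); print(name,m.sum(),np.round(c,1),np.round(wh,1),round(a,1), 'mean',q.mean(0).round(4))
reg=(u>360)&(u<485)&(v>135)&(v<310)
Z=P[...,2]
q=P[reg&(Z>.085)&(Z<.125)][:,:2].astype(np.float32)*1000; print('station',cv2.minAreaRect(q),len(q))
# fin
m=(u>408)&(u<458)&(v>248)&(v<270)&(hsv[...,2]<60)
n,l,st,ce=cv2.connectedComponentsWithStats(m.astype(np.uint8))
for i in range(1,n):
    if st[i,4]>30: print(st[i]); rect(l==i,.145,'fin'); print(np.nanmedian(Z[l==i]))
# cup
reg=(u>190)&(u<235)&(v>220)&(v<270)
rect(reg&(Z>.07)&(Z<.09),.079,'block depth'); print('zmax',np.nanmax(Z[reg]))
m=reg&(Z>.068); print('block xyz',np.nanmean(P[m],0)); q=P[m][:,:2].astype(np.float32)*1000; print(cv2.minAreaRect(q))
m=reg&(Z>.02)&(hsv[...,1]<90);q=P[m][:,:2].astype(np.float32)*1000; print('cup',cv2.minAreaRect(q))
b=(u>295)&(u<355)&(v>165)&(v<265)&(Z>.09); q=P[b][:,:2].astype(np.float32)*1000; print('bin',cv2.minAreaRect(q),np.nanmax(P[b][:,2]))
big=np.vstack([np.hstack([cv2.resize(im['frame'][135:310,365:485],None,fx=3,fy=3),cv2.resize(im['frame'][200:305,170:265],(380,525))])])
cv2.imwrite('pics/crop0.png',big)
```

```text
station ((599.4927978515625, -248.51519775390625), (359.9904479980469, 201.0739288330078), 7.848752498626709) 11679
[417 255  33  10 171]
fin 171 [ 500.5 -258.2] [12.2 74. ] 8.1 mean [ 0.5004 -0.2586]
0.14387253556921153
block depth 120 [556.8 277.9] [20.4 35.7] 56.2 mean [0.5571 0.2779]
zmax 0.08558005537689706
block xyz [0.5568562  0.27789366 0.07824644]
((557.3568115234375, 278.9283752441406), (19.04673957824707, 35.82615661621094), 57.22978591918945)
cup ((556.4607543945312, 277.87359619140625), (58.37308120727539, 84.8838119506836), 56.02021408081055)
bin ((623.017578125, -12.00747299194336), (200.6556854248047, 100.1530990600586), 3.988999843597412) 0.10576575525378873
```

View pics/crop0.png

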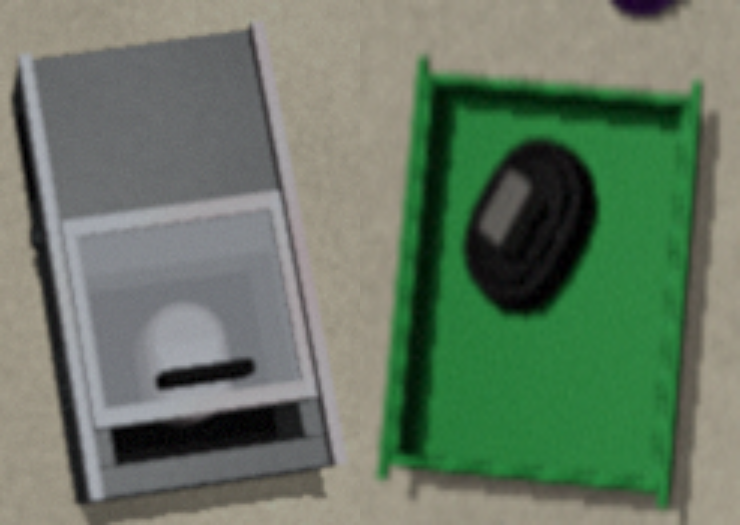

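The crop shows the window ajar by about 35 mm, with the fin at crop (205,374). The cup's block is at crop (505,205). Moving to above the handle first, then spinning.

```bash
cat >> h.py <<'E'
def to(x,y,z,psi):
    s=state(); q=s['orientation']; M=R.from_quat([q[1],q[2],q[3],q[0]]).as_matrix()
    p=np.degrees(np.arctan2(M[1,0],M[0,0])); d=(np.array([x,y,z])-s['tcp_pos'])
    print('t',round(s['t'],2),'tcp',s['tcp_pos'].round(4),'psi',round(p,2),'tilt',M[2].round(4)); sp=(p-psi+180)%360-180
    a=np.radians(psi); M2=np.array([[np.cos(a),np.sin(a),0],[np.sin(a),-np.cos(a),0],[0,0,-1]])
    print('cm before spin',(M.T@d*100).round(2),'spin',round(sp,2),'| cm after spin',(M2.T@d*100).round(2))
E
python3 -m handwheel '[{"x":3.08,"y":-1.87,"z":-0.2},{"x":3.08,"y":-1.87,"z":-0.2},{"x":3.08,"y":-1.87,"z":-0.2},{"x":3.08,"y":-1.87,"z":-0.2},{"x":3.08,"y":-1.87,"z":-0.2},{"x":3.08,"y":-1.87,"z":-0.2},{"x":3.08,"y":-1.87,"z":-0.2},{"x":3.08,"y":-1.87,"z":-0.2},{"x":3.08,"y":-1.87,"z":-0.2},{"x":3.08,"y":-1.87,"z":-0.2},{"x":3.08,"y":-1.87,"z":-0.2},{"x":3.08,"y":-1.87,"z":-0.2}]' 5
python3 -m handwheel '[{"spin":-6.92},{"spin":-6.92},{"spin":-6.92},{"spin":-6.92},{"spin":-6.92},{"spin":-6.92},{"spin":-6.92},{"spin":-6.92},{"spin":-6.92},{"spin":-6.92},{"spin":-6.92},{}]'
cat > m.py <<'E'
from h import *
import sys
im=grab('wrist'); cv2.imwrite(sys.argv[1],im['frame']); P=cloud(im); Z=P[...,2]
import pickle; pickle.dump(im,open('w.pkl','wb'))
E
python3 - <<'E'
from h import *
to(.5,-.259,.22,97.85)
E
python3 m.py pics/w1.png
```

```text
t 0.1 tcp [ 0.2402 -0.6033  0.2047] psi 21.7 tilt [ 0.     -0.0017 -1.    ]
cm before spin [ 36.87 -22.39  -1.5 ] spin -76.15 | cm after spin [30.56 30.44 -1.53]schema error: expected keys x, y, z, spin
schema error: expected keys x, y, z, spin
```

View pics/w1.png

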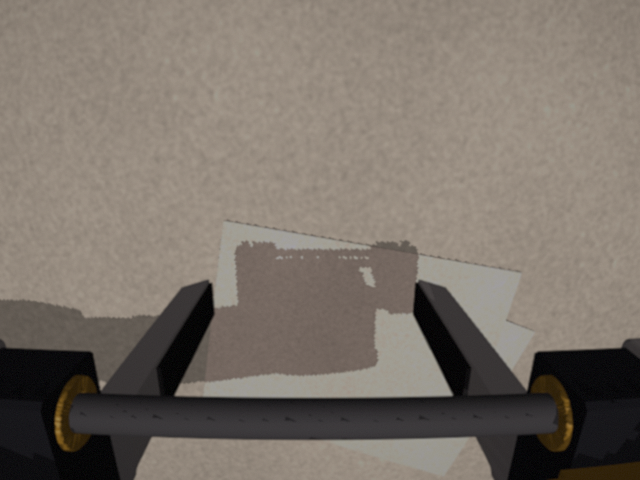

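The moves were refused because every row needs all four keys, so this view shows only the start pose: paper and the fingers at columns 212 and 415.

```bash
python3 -m handwheel '[{"x":3.08,"y":-1.87,"z":-0.13,"spin":0},{"x":3.08,"y":-1.87,"z":-0.13,"spin":0},{"x":3.08,"y":-1.87,"z":-0.13,"spin":0},{"x":3.08,"y":-1.87,"z":-0.13,"spin":0},{"x":3.08,"y":-1.87,"z":-0.13,"spin":0},{"x":3.08,"y":-1.87,"z":-0.13,"spin":0},{"x":3.08,"y":-1.87,"z":-0.13,"spin":0},{"x":3.08,"y":-1.87,"z":-0.13,"spin":0},{"x":3.08,"y":-1.87,"z":-0.13,"spin":0},{"x":3.08,"y":-1.87,"z":-0.13,"spin":0},{"x":3.08,"y":-1.87,"z":-0.13,"spin":0},{"x":0,"y":0,"z":0,"spin":0}]' 5
python3 -m handwheel '[{"x":0,"y":0,"z":0,"spin":-6.92},{"x":0,"y":0,"z":0,"spin":-6.92},{"x":0,"y":0,"z":0,"spin":-6.92},{"x":0,"y":0,"z":0,"spin":-6.92},{"x":0,"y":0,"z":0,"spin":-6.92},{"x":0,"y":0,"z":0,"spin":-6.92},{"x":0,"y":0,"z":0,"spin":-6.92},{"x":0,"y":0,"z":0,"spin":-6.92},{"x":0,"y":0,"z":0,"spin":-6.92},{"x":0,"y":0,"z":0,"spin":-6.92},{"x":0,"y":0,"z":0,"spin":-6.92},{"x":0,"y":0,"z":0,"spin":0}]'
python3 - <<'E'
from h import *
to(.5,-.259,.22,97.85)
E
python3 m.py pics/w2.png
```

```text
t: 1.15
tcp_pos: [0.4848, -0.2791, 0.2198]
orientation: [-0.002, 0.981, 0.194, 0.002]
wrist_force: [0.9, 1.1, 0.1]
opening: 0.0499
grasp_force: 0.0
t: 2.15
tcp_pos: [0.4787, -0.2877, 0.2195]
orientation: [-0.0, 0.656, 0.755, 0.0]
wrist_force: [-0.8, 0.8, 0.1]
opening: 0.0499
grasp_force: 0.0
t 2.15 tcp [ 0.4787 -0.2877  0.2195] psi 97.98 tilt [ 7.e-04 -3.e-04 -1.e+00]
cm before spin [ 2.55  2.51 -0.05] spin 0.13 | cm after spin [ 2.55  2.5  -0.05]
```

View pics/w2.png

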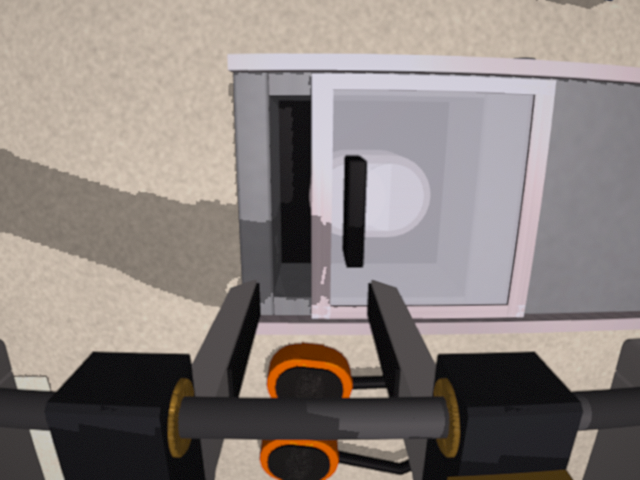

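The wrist view shows the fin at about (355,212), the upper track at row 62, the lower track at row 325, and the frame's left edge at column 322. Measuring the fin and tracks from it.

Run:
```python
from h import *
import pickle
im=pickle.load(open('w.pkl','rb')); P=cloud(im); Z=P[...,2]; v,u=np.mgrid[0:480,0:640]
reg=(v<280)&(u>335)&(u<375)&(v>140)
m=reg&(Z>.135)&(Z<.155); q=P[m]
print('fin pts',m.sum(),cv2.minAreaRect(q[:,:2].astype(np.float32)*1000),np.median(q[:,2]))
d=(im['frame'].max(2)<45)&reg
top=onplane(im,np.c_[u[m],v[m]],.145)[:,:2].astype(np.float32)*1000; print('fin plane',cv2.minAreaRect(top))
# tracks: height>.1115 pixels
m=(v<330)&(Z>.1115)&(Z<.118)&(u>235)&(u<600)
for nm,s in(('left track',m&(v<90)),('right track',m&(v>300))):
    q=P[s]; 
    if len(q)>20:
        vx,vy,x0,y0=cv2.fitLine(q[:,:2].astype(np.float32),cv2.DIST_HUBER,0,.01,.01).ravel(); print(nm,len(q),np.degrees(np.arctan2(vy,vx)),'at x=.5 y=',y0+(.5-x0)*vy/vx,np.nanmedian(q[:,2]))
# front face of the deck: depth edge
m=(v>90)&(v<300)&(u>225)&(u<275)&(Z>.09)&(Z<.108); q=P[m]
pts=[]
for r in range(95,280,5):
    c=np.where(m[r])[0]
    if len(c): pts.append(P[r,c[0],:2])
pts=np.array(pts,np.float32); vx,vy,x0,y0=cv2.fitLine(pts,cv2.DIST_HUBER,0,.01,.01).ravel(); print('front edge',x0,y0,np.degrees(np.arctan2(vy,vx)))
```

```text
fin pts 2168 ((501.9540100097656, -260.4239807128906), (12.240898132324219, 69.82941436767578), 7.660615921020508) 0.14392360829005735
fin plane ((501.28057861328125, -259.7669372558594), (12.523775100708008, 69.36480712890625), 7.785240173339844)
left track 5823 7.859254 at x=.5 y= -0.16525948 0.11320759081358284
right track 2541 7.5482407 at x=.5 y= -0.35443205 0.11320589881246557
front edge 0.41921723 -0.26122484 -82.33516
```

```bash
python3 -m handwheel '[{"x":2.43,"y":2.6,"z":0,"spin":0.2},{"x":0,"y":0,"z":2.5,"spin":0},{"x":0,"y":0,"z":2.5,"spin":0},{"x":0,"y":0,"z":2.0,"spin":0},{"x":0,"y":0,"z":2.0,"spin":0},{"x":0,"y":0,"z":0.9,"spin":0},{"x":0,"y":0,"z":0,"spin":0},{"x":0,"y":0,"z":0,"spin":0}]'
python3 -m handwheel '[{"x":0,"y":0,"z":0,"spin":0},{"x":0,"y":0,"z":0,"spin":0},{"x":0,"y":0,"z":0,"spin":0},{"x":0,"y":0,"z":0,"spin":0},{"x":0,"y":0,"z":0,"spin":0},{"x":0,"y":0,"z":0,"spin":0},{"x":0,"y":0,"z":0,"spin":0}]' 0 15
```

```text
t: 2.87
tcp_pos: [0.5017, -0.26, 0.1209]
orientation: [-0.0, 0.659, 0.752, -0.0]
wrist_force: [0.1, 0.2, -0.1]
opening: 0.0498
grasp_force: 0.0
t: 3.45
tcp_pos: [0.5017, -0.26, 0.121]
orientation: [0.0, 0.658, 0.753, 0.0]
wrist_force: [-0.7, -0.3, 0.7]
opening: 0.012
grasp_force: 15.0
```

```bash
python3 -m handwheel '[{"x":0,"y":0.6,"z":0,"spin":0},{"x":0,"y":1.2,"z":0,"spin":0},{"x":0,"y":1.2,"z":0,"spin":0},{"x":0,"y":1.2,"z":0,"spin":0},{"x":0,"y":1.2,"z":0,"spin":0},{"x":0,"y":1.2,"z":0,"spin":0},{"x":0,"y":1.2,"z":0,"spin":0},{"x":0,"y":1.2,"z":0,"spin":0},{"x":0,"y":0.9,"z":0,"spin":0},{"x":0,"y":0.6,"z":0,"spin":0},{"x":0,"y":0.3,"z":0,"spin":0},{"x":0,"y":0,"z":0,"spin":0}]'
python3 -m handwheel '[{"x":0,"y":0.2,"z":0,"spin":0},{"x":0,"y":0.1,"z":0,"spin":0},{"x":0,"y":0,"z":0,"spin":0}]'
```

```text
t: 4.45
tcp_pos: [0.61, -0.2451, 0.1211]
orientation: [0.001, 0.658, 0.753, 0.001]
wrist_force: [0.6, 0.4, 4.2]
opening: 0.0116
grasp_force: 15.0
t: 4.7
tcp_pos: [0.6115, -0.2449, 0.121]
orientation: [-0.0, 0.659, 0.753, 0.0]
wrist_force: [0.3, 0.2, 4.4]
opening: 0.0119
grasp_force: 15.0
```

```bash
python3 -m handwheel '[{"x":0,"y":0.2,"z":0,"spin":0},{"x":0,"y":0,"z":0,"spin":0},{"x":0,"y":0,"z":0,"spin":0}]'
python3 -m handwheel '[{"x":0,"y":0.2,"z":0,"spin":0},{"x":0,"y":0,"z":0,"spin":0},{"x":0,"y":0,"z":0,"spin":0}]'
python3 -m handwheel '[{"x":0,"y":0.2,"z":0,"spin":0},{"x":0,"y":0,"z":0,"spin":0},{"x":0,"y":0,"z":0,"spin":0}]'
```

```text
t: 4.95
tcp_pos: [0.6131, -0.2447, 0.1211]
orientation: [-0.0, 0.659, 0.752, -0.0]
wrist_force: [-1.5, 2.0, 5.7]
opening: 0.012
grasp_force: 15.0
t: 5.2
tcp_pos: [0.6131, -0.2447, 0.121]
orientation: [-0.002, 0.659, 0.752, -0.001]
wrist_force: [-6.1, 1.7, 8.5]
opening: 0.0121
grasp_force: 15.0
t: 5.45
tcp_pos: [0.6131, -0.2447, 0.121]
orientation: [-0.003, 0.659, 0.752, -0.003]
wrist_force: [-9.7, 1.0, 11.4]
opening: 0.0121
grasp_force: 15.0
```

```bash
python3 -m handwheel '[{"x":0,"y":-0.45,"z":0,"spin":0},{"x":0,"y":0,"z":0,"spin":0},{"x":0,"y":0,"z":0,"spin":0}]'
python3 -m handwheel '[{"x":0,"y":0,"z":0,"spin":0},{"x":0,"y":0,"z":0,"spin":0},{"x":0,"y":0,"z":0,"spin":0},{"x":0,"y":0,"z":0,"spin":0},{"x":0,"y":0,"z":-2,"spin":0},{"x":0,"y":0,"z":-2.5,"spin":0},{"x":0,"y":0,"z":-2.5,"spin":0},{"x":0,"y":0,"z":-2.5,"spin":0},{"x":0,"y":0,"z":-1,"spin":0},{"x":0,"y":0,"z":0,"spin":0}]' 5
python3 - <<'E'
from h import *
to(.557,.278,.22,146.2)
im=grab('top'); P=cloud(im); Z=P[...,2]; cv2.imwrite('pics/top1.png',im['frame'])
E
```

```text
t: 5.7
tcp_pos: [0.6127, -0.2448, 0.121]
orientation: [-0.0, 0.659, 0.753, -0.0]
wrist_force: [-1.1, 2.1, 4.5]
opening: 0.0122
grasp_force: 15.0
t: 6.53
tcp_pos: [0.6147, -0.2456, 0.2283]
orientation: [0.002, 0.659, 0.752, 0.001]
wrist_force: [0.7, -0.3, -0.1]
opening: 0.0499
grasp_force: 0.0
t 6.53 tcp [ 0.6147 -0.2456  0.2283] psi 97.6 tilt [-0.0024  0.0046 -1.    ]
cm before spin [52.66  1.2   0.71] spin -48.6 | cm after spin [33.92 40.29  0.83]
```

```bash
python3 -m handwheel '[{"x":2.5,"y":0.1,"z":0,"spin":-4},{"x":3.8,"y":0.1,"z":0,"spin":0},{"x":3.8,"y":0.1,"z":0,"spin":0},{"x":3.8,"y":0.1,"z":0,"spin":0},{"x":3.8,"y":0.1,"z":0,"spin":0},{"x":3.8,"y":0.1,"z":0,"spin":0},{"x":3.8,"y":0.1,"z":0,"spin":0},{"x":3.8,"y":0.1,"z":0,"spin":0},{"x":3.8,"y":0.1,"z":0,"spin":0},{"x":3.8,"y":0.1,"z":0,"spin":0},{"x":3.8,"y":0.1,"z":0,"spin":0},{"x":3.8,"y":0.1,"z":0,"spin":0}]'
python3 -m handwheel '[{"x":2,"y":0.1,"z":0,"spin":0},{"x":0,"y":0,"z":0,"spin":-6.4},{"x":0,"y":0,"z":0,"spin":-6.4},{"x":0,"y":0,"z":0,"spin":-6.4},{"x":0,"y":0,"z":0,"spin":-6.4},{"x":0,"y":0,"z":0,"spin":-6.4},{"x":0,"y":0,"z":0,"spin":-6.4},{"x":0,"y":0,"z":0,"spin":-6.2},{"x":0,"y":0,"z":0,"spin":0},{"x":0,"y":0,"z":0,"spin":0}]'
cat > n.py <<'E'
from h import *
to(.557,.278,.22,146.2)
E
python3 n.py
```

```text
t: 7.58
tcp_pos: [0.5356, 0.1925, 0.2236]
orientation: [-0.001, 0.632, 0.775, -0.002]
wrist_force: [1.0, -0.2, 0.7]
opening: 0.0502
grasp_force: 0.0
t: 8.42
tcp_pos: [0.5334, 0.2108, 0.2241]
orientation: [-0.001, 0.292, 0.956, -0.001]
wrist_force: [0.8, -0.2, -0.2]
opening: 0.0501
grasp_force: 0.0
t 8.42 tcp [0.5334 0.2108 0.2241] psi 146.05 tilt [ 0.0021 -0.0022 -1.    ]
cm before spin [1.8  6.89 0.4 ] spin -0.15 | cm after spin [1.78 6.9  0.41]
```

Now one wrist look with the cup in front of the fingers.

```bash
python3 -m handwheel '[{"x":-1,"y":3.4,"z":0,"spin":0},{"x":-1,"y":3.4,"z":0,"spin":0},{"x":0,"y":0,"z":0,"spin":0},{"x":0,"y":0,"z":0,"spin":0}]'
python3 m.py pics/w3.png
python3 - <<'E'
from h import *
import pickle
im=pickle.load(open('w.pkl','rb')); P=cloud(im); Z=P[...,2]
near=np.hypot(P[...,0]-.557,P[...,1]-.278)<.03
m=near&(Z>.072)&(Z<.09); v,u=np.where(m); q=P[m]
print('block',m.sum(),u.mean(),v.mean(),cv2.minAreaRect(q[:,:2].astype(np.float32)*1000),np.median(q[:,2]))
near=np.hypot(P[...,0]-.557,P[...,1]-.278)<.06
m=near&(Z>.02)&(Z<.07)&(im['frame'].max(2)<70); q=P[m]; print('cup',cv2.minAreaRect(q[:,:2].astype(np.float32)*1000))
E
python3 n.py
```

```text
t: 8.75
tcp_pos: [0.5886, 0.2579, 0.2242]
orientation: [-0.001, 0.291, 0.957, -0.0]
wrist_force: [-0.2, 0.4, -0.0]
opening: 0.05
grasp_force: 0.0
block 1052 313.0019011406844 175.4619771863118 ((556.4976806640625, 279.708251953125), (17.423599243164062, 35.36616897583008), 56.47214126586914) 0.0780035376755514
cup ((556.0285034179688, 279.4241027832031), (59.110877990722656, 87.62354278564453), 56.99004364013672)
t 8.8 tcp [0.5878 0.2568 0.2244] psi 146.16 tilt [ 0.0013 -0.0021 -1.    ]
cm before spin [3.74 0.05 0.45] spin -0.04 | cm after spin [3.74 0.05 0.44]
```

View pics/w3.png

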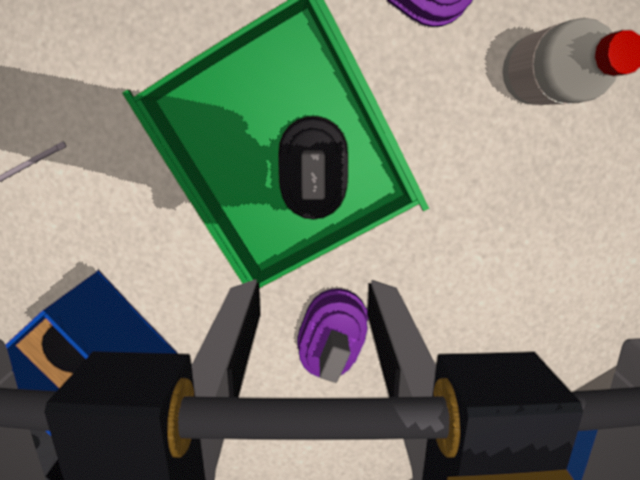

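View pics/top1.png

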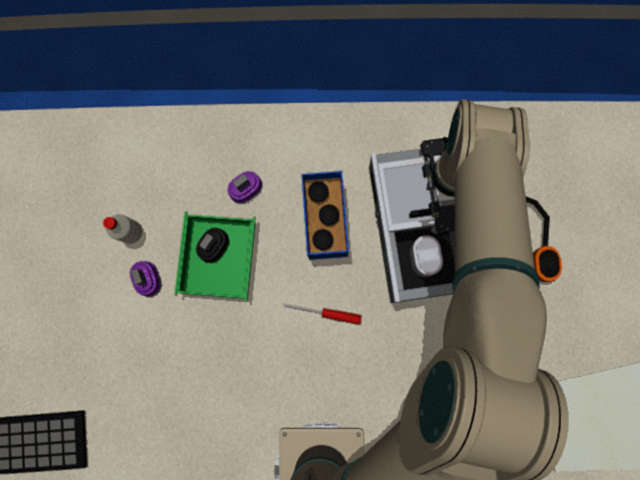

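The wrist view shows the black cup square to the fingers, its block at (313,175), and a purple look-alike at (335,335), low and clear of the fingers. The top view shows the window fully back and the head exposed at (428,255). Grasping now.

```bash
python3 -m handwheel '[{"x":1.93,"y":0.03,"z":0,"spin":-0.3},{"x":1.93,"y":0.03,"z":0,"spin":0},{"x":0,"y":0,"z":3,"spin":0},{"x":0,"y":0,"z":3,"spin":0},{"x":0,"y":0,"z":3,"spin":0},{"x":0,"y":0,"z":3,"spin":0},{"x":0,"y":0,"z":2,"spin":0},{"x":0,"y":0,"z":1.2,"spin":0},{"x":0,"y":0,"z":0,"spin":0}]'
python3 - <<'E'
from h import *
to(.5565,.2793,.0515,146.4)
E
```

```text
t: 9.55
tcp_pos: [0.5548, 0.2765, 0.0714]
orientation: [-0.002, 0.288, 0.957, -0.002]
wrist_force: [-0.4, -0.4, -0.3]
opening: 0.05
grasp_force: 0.0
t 9.55 tcp [0.5548 0.2765 0.0714] psi 146.47 tilt [ 0.0019 -0.0051 -1.    ]
cm before spin [0.   0.34 1.99] spin 0.07 | cm after spin [0.01 0.33 1.99]
```

```bash
python3 -m handwheel '[{"x":0,"y":0.33,"z":0.3,"spin":0},{"x":0,"y":0,"z":1.0,"spin":0},{"x":0,"y":0,"z":0.7,"spin":0},{"x":0,"y":0,"z":0,"spin":0},{"x":0,"y":0,"z":0,"spin":0}]'
python3 -m handwheel '[{"x":0,"y":0,"z":0,"spin":0},{"x":0,"y":0,"z":0,"spin":0},{"x":0,"y":0,"z":0,"spin":0},{"x":0,"y":0,"z":0,"spin":0},{"x":0,"y":0,"z":0,"spin":0},{"x":0,"y":0,"z":0,"spin":0},{"x":0,"y":0,"z":0,"spin":0}]' 0 25
python3 - <<'E'
from h import *
to(.5565,.2793,.0515,146.4)
E
```

```text
t: 9.97
tcp_pos: [0.5586, 0.2812, 0.0538]
orientation: [-0.0, 0.288, 0.958, -0.0]
wrist_force: [-0.4, 0.3, -1.4]
opening: 0.0503
grasp_force: 0.0
t: 10.55
tcp_pos: [0.5585, 0.2809, 0.0539]
orientation: [-0.0, 0.288, 0.958, -0.0]
wrist_force: [-0.5, -0.9, 1.7]
opening: 0.0181
grasp_force: 25.0
t 10.55 tcp [0.5585 0.2809 0.0539] psi 146.52 tilt [-2.e-04 -9.e-04 -1.e+00]
cm before spin [ 0.08 -0.24  0.24] spin 0.12 | cm after spin [ 0.08 -0.24  0.24]
```

```bash
python3 -m handwheel '[{"x":0,"y":0,"z":-1,"spin":0},{"x":0,"y":0,"z":-2,"spin":0},{"x":0,"y":0,"z":-2.5,"spin":0},{"x":0,"y":0,"z":-2.5,"spin":0},{"x":0,"y":0,"z":-2.5,"spin":0},{"x":0,"y":0,"z":-2.5,"spin":0},{"x":0,"y":0,"z":-2.5,"spin":0},{"x":0,"y":0,"z":-2,"spin":0},{"x":0,"y":0,"z":-2,"spin":0},{"x":0,"y":0,"z":-1,"spin":0},{"x":0,"y":0,"z":0,"spin":0},{"x":0,"y":0,"z":0,"spin":0}]'
python3 -m handwheel '[{"x":0,"y":0,"z":0,"spin":4},{"x":0,"y":0,"z":0,"spin":6.2},{"x":0,"y":0,"z":0,"spin":6.2},{"x":0,"y":0,"z":0,"spin":6.2},{"x":0,"y":0,"z":0,"spin":6.2},{"x":0,"y":0,"z":0,"spin":6.2},{"x":0,"y":0,"z":0,"spin":6.2},{"x":0,"y":0,"z":0,"spin":6.2},{"x":0,"y":0,"z":0,"spin":6.2},{"x":0,"y":0,"z":0,"spin":6.2},{"x":0,"y":0,"z":0,"spin":6.2},{"x":0,"y":0,"z":0,"spin":6}]'
python3 -m handwheel '[{"x":0,"y":0,"z":0,"spin":6},{"x":0,"y":0,"z":0,"spin":6.2},{"x":0,"y":0,"z":0,"spin":6.2},{"x":0,"y":0,"z":0,"spin":6.2},{"x":0,"y":0,"z":0,"spin":6.2},{"x":0,"y":0,"z":0,"spin":6.2},{"x":0,"y":0,"z":0,"spin":6.2},{"x":0,"y":0,"z":0,"spin":6.2},{"x":0,"y":0,"z":0,"spin":6.2},{"x":0,"y":0,"z":0,"spin":6.2},{"x":0,"y":0,"z":0,"spin":5},{"x":0,"y":0,"z":0,"spin":0}]'
cat > n.py <<'E'
from h import *
to(.519,-.2573,.25,7.75)
E
python3 n.py
```

```text
t: 11.55
tcp_pos: [0.5586, 0.2814, 0.2587]
orientation: [0.0, 0.288, 0.958, 0.0]
wrist_force: [-0.1, 0.0, -2.5]
opening: 0.0179
grasp_force: 25.0
t: 12.55
tcp_pos: [0.5578, 0.2807, 0.2567]
orientation: [-0.0, 0.797, 0.603, -0.002]
wrist_force: [0.5, -0.0, -0.6]
opening: 0.0177
grasp_force: 25.0
t: 13.55
tcp_pos: [0.5577, 0.2809, 0.2568]
orientation: [0.001, 0.998, 0.066, -0.001]
wrist_force: [0.2, -0.7, -1.8]
opening: 0.0174
grasp_force: 25.0
t 13.55 tcp [0.5577 0.2809 0.2568] psi 7.6 tilt [-0.003   0.0019 -1.    ]
cm before spin [-10.96  52.83   0.81] spin -0.15 | cm after spin [-11.1   52.8    0.68]
```

```bash
python3 -m handwheel '[{"x":-0.3,"y":1.5,"z":0,"spin":0},{"x":-0.6,"y":2.9,"z":0,"spin":0},{"x":-0.6,"y":2.9,"z":0,"spin":0},{"x":-0.6,"y":2.9,"z":0,"spin":0},{"x":-0.6,"y":2.9,"z":0,"spin":0},{"x":-0.6,"y":2.9,"z":0,"spin":0},{"x":-0.6,"y":2.9,"z":0,"spin":0},{"x":-0.6,"y":2.9,"z":0,"spin":0},{"x":-0.6,"y":2.9,"z":0,"spin":0},{"x":-0.6,"y":2.9,"z":0,"spin":0},{"x":-0.6,"y":2.9,"z":0,"spin":0},{"x":-0.6,"y":2.9,"z":0,"spin":0}]'
python3 -m handwheel '[{"x":-0.6,"y":2.9,"z":0,"spin":0},{"x":-0.6,"y":2.9,"z":0,"spin":0},{"x":-0.6,"y":2.9,"z":0,"spin":0},{"x":-0.6,"y":2.9,"z":0,"spin":0},{"x":-0.6,"y":2.9,"z":0,"spin":0},{"x":-0.4,"y":2.5,"z":0,"spin":0},{"x":-0.2,"y":1.2,"z":0,"spin":0},{"x":0,"y":0,"z":0,"spin":0},{"x":0,"y":0,"z":0,"spin":0}]'
python3 n.py; python3 m.py pics/w4.png
python3 - <<'E'
from h import *
s=grab('scene'); t=grab('top')
cv2.imwrite('pics/both.png',np.hstack([cv2.resize(s['frame'][120:360,130:430],(400,320)),cv2.resize(t['frame'][130:320,340:560],(400,320))]))
E
```

```text
t: 14.55
tcp_pos: [0.5337, -0.0615, 0.2583]
orientation: [0.0, 0.998, 0.068, -0.001]
wrist_force: [0.5, -0.1, -2.5]
opening: 0.018
grasp_force: 25.0
t: 15.3
tcp_pos: [0.5233, -0.2435, 0.2583]
orientation: [-0.001, 0.998, 0.067, -0.0]
wrist_force: [-0.3, 0.7, -1.9]
opening: 0.0177
grasp_force: 25.0
t 15.3 tcp [ 0.5233 -0.2435  0.2583] psi 7.72 tilt [-8.0e-04 -1.6e-03 -1.0e+00]
cm before spin [-0.61  1.31  0.83] spin -0.03 | cm after spin [-0.61  1.31  0.83]
```

View pics/w4.png

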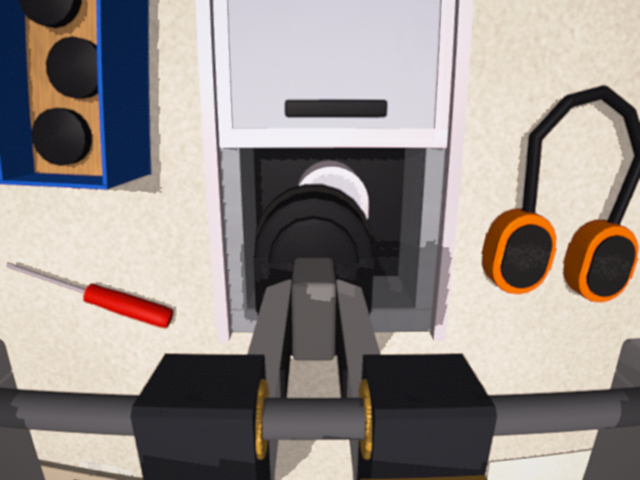

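The wrist view shows the cup level and square in the grip at (315,250), the fin at (335,107) and the head's far end at (335,185), with the window fully back. Refining the cup-in-hand and station positions from this depth map.

Run:
```python
from h import *
import pickle
im=pickle.load(open('w.pkl','rb')); P=cloud(im); Z=P[...,2]; v,u=np.mgrid[0:480,0:640]
a=np.radians(7.75); ex=np.array([np.cos(a),np.sin(a)]); ey=np.array([-ex[1],ex[0]])
o=np.array([.519,-.2573]); S=np.stack([(P[...,:2]-o)@ex,(P[...,:2]-o)@ey,Z],-1)*1000
m=(v<135)&(v>80)&(u>270)&(u<400)&(Z>.138)&(Z<.155); print('fin st',cv2.minAreaRect(S[m][:,:2].astype(np.float32)),m.sum())
m=(Z>.1115)&(Z<.119)&(v<300)
for n,k in(('L',m&(u<235)),('R',m&(u>430)&(u<480))):
    q=S[k]; l=cv2.fitLine(q[:,:2].astype(np.float32),cv2.DIST_HUBER,0,.01,.01).ravel(); print(n,len(q),'y at 0',l[3]-l[2]*l[1]/l[0],'ang',np.degrees(np.arctan(l[1]/l[0])))
m=(Z>.074)&(Z<.086)&(u>290)&(u<380)&(v>150)&(v<225); q=S[m]; print('head',len(q),q.max(0),q.min(0),np.median(q[:,2]))
# cup in tool-centred, station-aligned coords
t=np.array(state()['tcp_pos']); C=np.stack([(P[...,:2]-t[:2])@ex,(P[...,:2]-t[:2])@ey,Z-t[2]],-1)*1000
m=(v>180)&(v<275)&(u>245)&(u<385)&(Z>.2)&(im['frame'].max(2)<60); q=C[m]
print('cup',len(q),np.percentile(q,[0,1,50,99,100],axis=0).round(1).tolist())
l=q[q[:,2]>-20]; print(len(l), l.max(0) if len(l) else '')
# symmetry axis: block top
m=(v>255)&(v<362)&(u>290)&(u<337)&(Z>t[2]+.02); q=C[m]; print('block',len(q),cv2.minAreaRect(q[:,:2].astype(np.float32)),np.median(q[:,2]))
```

```text
fin st ((94.90210723876953, -1.0346260070800781), (70.14379119873047, 11.91380786895752), 89.5982666015625) 1746
L 3918 y at 0 93.71148 ang 0.026754057
R 3872 y at 0 -95.98861 ang 0.11830505
head 1245 [47.8533473  25.78916707 81.15326306] [  2.02556723 -33.90498575  74.0997621 ] 77.12754227960733
cup 8573 [[4.2, -33.5, -48.1], [5.9, -30.1, -41.9], [26.6, -0.7, -17.5], [44.4, 28.2, -8.7], [45.9, 31.7, 13.1]]
7068 [43.40954299 29.23133965 13.10207575]
block 3551 ((-0.7253093719482422, -0.9730510711669922), (18.495838165283203, 36.086265563964844), 89.27680969238281) 23.788526683612588
```

View pics/both.png

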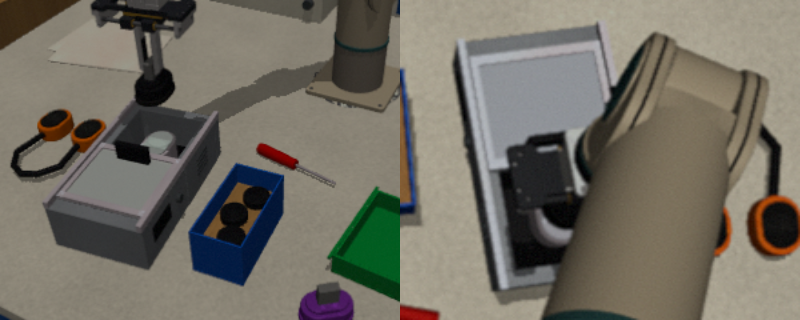

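The scene crop shows the window fully back, with the cup hanging level near the well. The top crop shows the head still partly uncovered beneath the gripper. Centring, then lowering.

```bash
python3 -m handwheel '[{"x":-0.27,"y":0.65,"z":0,"spin":0},{"x":-0.27,"y":0.65,"z":0,"spin":0},{"x":0,"y":0,"z":1.5,"spin":0},{"x":0,"y":0,"z":2,"spin":0},{"x":0,"y":0,"z":2,"spin":0},{"x":0,"y":0,"z":1.5,"spin":0},{"x":0,"y":0,"z":1,"spin":0},{"x":0,"y":0,"z":0,"spin":0},{"x":0,"y":0,"z":0,"spin":0},{"x":0,"y":0,"z":0,"spin":0}]'
cat > n.py <<'E'
from h import *
to(.5197,-.2572,.139,7.8)
E
python3 n.py
```

```text
t: 16.28
tcp_pos: [0.5211, -0.2582, 0.1798]
orientation: [0.0, 0.998, 0.067, 0.001]
wrist_force: [0.3, -0.9, -0.4]
opening: 0.0179
grasp_force: 25.0
t 16.28 tcp [ 0.5211 -0.2582  0.1798] psi 7.72 tilt [ 0.0015  0.0011 -1.    ]
cm before spin [-0.13 -0.12  4.08] spin -0.08 | cm after spin [-0.13 -0.11  4.08]
```

```bash
python3 -m handwheel '[{"x":-0.13,"y":-0.11,"z":0,"spin":0},{"x":0,"y":0,"z":0.8,"spin":0},{"x":0,"y":0,"z":1,"spin":0},{"x":0,"y":0,"z":1,"spin":0},{"x":0,"y":0,"z":0.6,"spin":0},{"x":0,"y":0,"z":0.3,"spin":0},{"x":0,"y":0,"z":0,"spin":0},{"x":0,"y":0,"z":0,"spin":0},{"x":0,"y":0,"z":0,"spin":0}]'
python3 n.py
```

```text
t: 17.03
tcp_pos: [0.5192, -0.2569, 0.142]
orientation: [0.0, 0.998, 0.067, 0.0]
wrist_force: [-1.4, -0.1, -1.9]
opening: 0.0183
grasp_force: 25.0
t 17.03 tcp [ 0.5192 -0.2569  0.142 ] psi 7.72 tilt [ 5.e-04  3.e-04 -1.e+00]
cm before spin [0.04 0.04 0.3 ] spin -0.08 | cm after spin [0.04 0.04 0.3 ]
```

```bash
python3 -m handwheel '[{"x":0.04,"y":0.04,"z":0.3,"spin":0},{"x":0,"y":0,"z":0,"spin":0},{"x":0,"y":0,"z":0,"spin":0},{"x":0,"y":0,"z":0,"spin":0},{"x":0,"y":0,"z":0,"spin":0},{"x":0,"y":0,"z":0,"spin":0},{"x":0,"y":0,"z":0,"spin":0},{"x":0,"y":0,"z":0,"spin":0}]'
python3 n.py;python3 m.py pics/w5.png
python3 - <<'E'
from h import *
import pickle
im=pickle.load(open('w.pkl','rb')); P=cloud(im); Z=P[...,2]; v,u=np.mgrid[0:480,0:640]
a=np.radians(7.75); ex=np.array([np.cos(a),np.sin(a)]); ey=np.array([-ex[1],ex[0]])
o=np.array([.519,-.2573]); S=np.stack([(P[...,:2]-o)@ex,(P[...,:2]-o)@ey,Z],-1)*1000
m=(v>240)&(v<362)&(u>290)&(u<337)&(Z>.15)&(Z<.175); q=S[m]; print('block st',cv2.minAreaRect(q[:,:2].astype(np.float32)),np.median(q[:,2]))
m=(Z>.138)&(Z<.155)&(np.abs(S[...,0]-95)<12)&(np.abs(S[...,1])<45); q=S[m]; print('fin',len(q),cv2.minAreaRect(q[:,:2].astype(np.float32)))
m=(Z>.1115)&(Z<.119)
for n,k in(('L',m&(np.abs(S[...,1]-95)<8)),('R',m&(np.abs(S[...,1]+95)<8))): print(n,np.median(S[k],0))
s=grab('scene'); c=s['frame'][180:300,170:320]
cv2.imwrite('pics/fin.png',np.hstack([cv2.resize(c,(400,320)),cv2.resize(im['frame'],(400,320))]))
E
```

```text
t: 17.7
tcp_pos: [0.5194, -0.2571, 0.1388]
orientation: [0.0, 0.998, 0.067, 0.0]
wrist_force: [0.9, -0.3, -2.1]
opening: 0.0178
grasp_force: 25.0
t 17.7 tcp [ 0.5194 -0.2571  0.1388] psi 7.72 tilt [ 1.e-04  1.e-04 -1.e+00]
cm before spin [ 0.02  0.01 -0.02] spin -0.08 | cm after spin [ 0.02  0.01 -0.02]
block st ((0.8317527770996094, 1.0470285415649414), (19.492706298828125, 36.27512741088867), 89.20562744140625) 162.88649743885222
fin 5409 ((94.33340454101562, -0.910736083984375), (12.312923431396484, 70.28437805175781), 0.44499847292900085)
L [ 55.47767456  93.49449384 113.08529468]
R [ 52.92608976 -95.83958702 113.11166821]
```

View pics/fin.png

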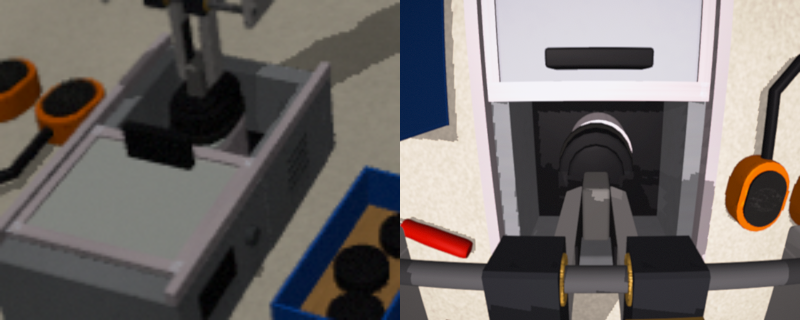

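The final crop shows the cup level over the head in the open well, with only a thin crescent of the head's far end showing at about (610,125). Checking the lateral offset with the pixels ahead of the fingers only.

Run:
```python
from h import *
import pickle
im=pickle.load(open('w.pkl','rb')); P=cloud(im); Z=P[...,2]
a=np.radians(7.75); ex=np.array([np.cos(a),np.sin(a)]); ey=np.array([-ex[1],ex[0]])
o=np.array([.519,-.2573]); S=np.stack([(P[...,:2]-o)@ex,(P[...,:2]-o)@ey,Z],-1)*1000
X,Y=S[...,0],S[...,1]
m=(Z>.158)&(Z<.17)&(X>10.5)&(X<30)&(abs(Y)<30); q=S[m]; print('block front',len(q),q.min(0),q.max(0))
for lo,hi in((.098,.112),(.112,.126),(.126,.14)):
    m=(Z>lo)&(Z<hi)&(X>0)&(X<60)&(abs(Y)<45); q=S[m]
    if len(q): print('cup',lo,len(q),np.percentile(q,[.5,99.5],axis=0).round(1).tolist())
    for x in (15,25,35):
        k=m&(abs(X-x)<2)
        if k.any(): print('   x',x,Y[k].min().round(1),Y[k].max().round(1))
m=(Z>.07)&(Z<.086)&(X>0)&(X<52)&(abs(Y)<40); q=S[m]; print('head',len(q),q.min(0),q.max(0))
```

```text
block front 981 [ 10.50460545 -17.32772901 158.04590119] [ 18.82199646   9.66992671 169.40082733]
cup 0.098 999 [[15.1, -30.4, 98.0], [47.2, 32.2, 111.8]]
   x 15 -31.3 33.4
   x 25 -29.8 32.2
   x 35 -25.1 28.1
cup 0.112 3960 [[0.4, -28.7, 112.8], [45.1, 30.8, 125.8]]
   x 15 -29.1 31.1
   x 25 -27.7 29.6
   x 35 -23.3 25.2
cup 0.126 4373 [[4.2, -20.6, 126.2], [36.6, 22.7, 139.5]]
   x 15 -21.0 22.8
   x 25 -19.4 20.7
   x 35 -10.6 12.9
head 453 [ 18.32241005 -33.55458825  70.04615285] [47.68587065 21.29541088 78.06473993]
```

Same-image comparison puts the cup about 2 mm off in station +y and about 1 mm in +x. A small correction, then settle.

```bash
python3 -m handwheel '[{"x":-0.04,"y":0.1,"z":0,"spin":0},{"x":-0.04,"y":0.1,"z":0,"spin":0},{"x":0,"y":0,"z":0,"spin":0},{"x":0,"y":0,"z":0,"spin":0},{"x":0,"y":0,"z":0,"spin":0},{"x":0,"y":0,"z":0,"spin":0},{"x":0,"y":0,"z":0,"spin":0},{"x":0,"y":0,"z":0,"spin":0},{"x":0,"y":0,"z":0,"spin":0},{"x":0,"y":0,"z":0,"spin":0},{"x":0,"y":0,"z":0,"spin":0},{"x":0,"y":0,"z":0,"spin":0}]'
python3 n.py; python3 -c "
from workcell import state,job_done
s=state();print(abs(s['dq']).max(),s['grasp_force']);print(job_done())"
```

```text
t: 18.8
tcp_pos: [0.5189, -0.2591, 0.1388]
orientation: [-0.0, 0.998, 0.067, -0.0]
wrist_force: [0.2, -0.1, -1.1]
opening: 0.0181
grasp_force: 25.0
t 18.8 tcp [ 0.5189 -0.2591  0.1388] psi 7.72 tilt [-0.e+00 -1.e-04 -1.e+00]
cm before spin [ 0.11 -0.18 -0.02] spin -0.08 | cm after spin [ 0.11 -0.18 -0.02]
0.002173685740507179 24.999776780605316
the job is handed in; nothing more can be done
None
```

I slid the window open to its stop and handed the job in at about 18.8 s, with the gripper holding the cup level and still over the head, about 10 mm above the glass and centred to within about 2 mm by measurement; the job's verdict wasn't reported back.

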